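# Tip the pacifier case flat and push the drip tray home

## Task

The pacifier case was left standing on its edge in the pulled-out drip tray, too tall to pass under the rack. Without gripping or lifting anything, push the case over so that it lies in the tray on its flat underside, lid up, and only then push the tray fully home under the rack with the case in it. Leave the bottles and the other things around where they stand.

Things in the scene. Friction and masses are not known exactly. Their poses are not given: they have to be found in the camera images.
- case: White pacifier case, lid clipped shut, one loose rigid piece, about 110 g: 100 mm long (y), 76 mm from hinge edge to clip edge (z), 46 mm thick (x, pointing out of the lid face). It starts standing on its hinge edge on the tray floor; origin in the middle of that edge, at half thickness. Tipped properly onto its flat underside (the -x face), its x axis points straight up.
- case_mid (a point): Middle of the case, 38 mm above its hinge edge when standing; axes as the case. Pushed near the upper edge of the lid face the case tips rather than slides, and falls over by itself once leaned about 30 degrees.
- case_lid (a point): Middle of the lid face, 23 mm from the case's middle; axes as the case. Lid side: a raised 84 x 60 mm panel with three grey slots. The grey seam round the case and the small grey clip on the clip edge lie about 4 mm to the lid side of the middle. The opposite face, the underside, is plain and flat.
- tray (a joint): How far the drip tray is pulled out, in m: 0 is fully home (a hard stop), 0.18 fully out; it starts 0.15 to 0.17 out. It slides straight along the rack's x axis and stays where it is left; about 2 N moves it.
- tray_front (a point): Middle of the outer face of the grey drip tray's front panel, 20 mm above the ledge. x points into the tray (the way it is pushed home), y along the front, z up. Tray 340 mm wide (y), 240 mm deep (x); front panel 3 to 37 mm above the ledge, 6 mm thick; other walls reach 20 mm, 5 mm thick; floor top 8 mm above the ledge.
- rack: Two-tier steel wire rack, fixed, 400 mm wide (y), 220 mm deep (x). Origin on the ledge under the middle of the lower tier's front edge; x points from the front (robot side) to the back. Lower tier 75 to 81 mm above the ledge; upper tier at 245 mm, starting 120 mm behind the front edge. With the tray home its front panel stands 50 mm in front of the lower tier's front edge.
- bottle_a: Glass feeding bottle with a white collar, 58 mm across, 135 mm tall, standing on the ledge beside the tray; origin under its base. Leave alone.
- bottle_b: Glass feeding bottle with a white collar, 58 mm across, 120 mm tall, standing on the ledge beside the tray; origin under its base. Leave alone.
- bottle_c: Glass feeding bottle with a white collar, 58 mm across, 135 mm tall, on the lower tier of the rack; origin under its base. Leave alone.
- nipple: Mint silicone nipple, 48 mm across, 46 mm tall, on the ledge beside the tray; origin under its base. Leave alone.
- collar: White plastic bottle collar ring, 44 mm across, 16 mm tall, on the ledge beside the tray; origin under its base. Leave alone.
- cup: White ceramic cup, 68 mm across, 75 mm tall, on the lower tier of the rack; origin under its base. Leave alone.
- mug: White ceramic mug, 76 mm across, 85 mm tall, on the ledge to the robot's right; origin under its base. Leave alone.
Mind the look-alikes: they are no part of the job. Leave any purple look-alike of the case alone.

How it is judged:
By the outcome, as a careful person would: the job done as asked, in the order asked, and still so for the second after the job is handed in, with the robot touching nothing.
It also fails if it takes over 48 s, if anything falls off the work surface, if the arm or the gripper's body presses on something with over 40 N, if the wrist force passes 120 N, or if a joint passes its speed limit or range.

## Robot

A 7-joint arm with a two-finger parallel gripper is mounted at the origin on the work surface. World frame = base frame: x ahead of the robot, y to its left, z up, the work surface at z = 0. Lengths are in m, angles in degrees, forces in N, time in s.
With the tool pointing down it reaches from about 0.35 to 0.9 m from the base axis. Payload 19.9 kg.
Tool frame: the origin (TCP) lies between the finger pads; the fingertips stand 8 mm ahead of it and the grasp point (between the pads) lies 11 mm behind it (tip_extent is the distance from the TCP to the fingertips, in m); z points along the fingers, y is the direction in which the jaws open and shut (so a half turn about z gives the same grasp; the last joint's range is limited). The gripper opens to 85 mm and grips with 20 to 120 N. Pads are 22 mm wide; open, the fingers measure 114 mm over their backs; the gripper's body (76 mm by 85 mm) begins 54 mm behind the grasp point. The pads swing forward as they close: fully open they stand 13 mm farther back than shut.
Start: joints at [70.502, 23.915, -0.59, 92.452, 0.269, 63.638, -3.037], TCP at [0.184, -0.597, 0.239] pointing down, gripper open.
Joint ranges: [-161.28, 161.28], [-22.2, 115.67], [-73.04, 71.86], [3.21, 147.25], [-68.34, 248.33], [10.77, 114.83], [-161.83, 161.83]. Speed limits (degrees/s): [108.29, 108.29, 136.94, 136.94, 172.46, 172.46, 172.46].

## Interface

Orientations are given as [roll, pitch, yaw] about the fixed x, y, z axes, in that order (R = Rz(yaw) Ry(pitch) Rx(roll)).
In Python, from bench import * gives the robot as it stands.
- The arm moves only by the tool move_arm, never from a script. Its argument "targets" is a list of rows, each an object of numbers: "dx", "dy", "dz": the shift along the world's x, y, z in mm; "ax", "ay", "az": the turn, a rotation vector about the world's x, y, z in rad; "hand": the finger opening in mm, from 0 to 85.4. In form: [{"dx": .., "dy": .., "dz": .., "ax": .., "ay": .., "az": .., "hand": ..}, ...]. A call has 1 to 20 rows; each row shifts and turns the commanded pose from where the row before left it; what a row does not reach is not made up. A row lasts 1/10 s, in which the tool goes at most 50 mm and 8.59 degrees, less where a joint would pass 70% of its speed; a pose out of reach is approached as far as the arm can. A call is refused whole if a number of a shift passes 50 or a number of a turn 0.15, either way. A call with a gripper value outside its range is refused whole. The fingers move at their own pace and stop on an object; the grip force is fixed at half the most. Time passes only in rows, so rows that do not move let the fingers close. It gives the time, the measured TCP pose, the force and the opening at its end, in the units of the state.
- read_state(): the state, without advancing time (a new reading comes with each control period).
- camera(name): name is "side" or "top"; returns (picture, depth): 420x560x3 uint8, red, green, blue; 420x560 float32, m along the optical axis (not along the pixel's ray), 0 where there is no reading.
- camera_model(name): a dict with "camera_matrix" (3x3 intrinsics, pixels), "world_from_camera" (4x4, takes a point from camera to world coordinates). Camera axes: x right, y down, z forward; pixel columns grow to the right and rows downward; lengths in m; the calibration is good to about 2 mm. A picture is of the moment at which its call begins. camera_model takes no time and is no camera call.
- hand_in(): hands the job in, once; it reports no verdict.
The state is a dict: "time_s": time; "joints": joint angles; "joint_velocities": joint speeds; "joint_efforts": joint torques, N m; "tcp_pos": TCP position; "ee_rot": TCP orientation; "ft_force": force on the tool from outside, world axes, zero at the start; "wrist_torque": the same for the moment, N m; "opening": finger opening in m.
Only numpy, scipy, OpenCV 4.12 (cv2) and the standard library are available. Lean on these libraries where they do the work, as an engineer would, in place of code of your own. Each camera call takes 0.05 s, during which the arm holds its last target. There are 200 camera calls.

## Working session

There is one attempt and no reset: what is moved stays moved. The work goes in short steps, Python scripts to look and compute and a tool call to move; the robot and the scene stay as the last step left them, time stands still between calls to the robot, and variables do not carry over. Pictures are saved under pics/ and viewed, about 8 in all and at most 12, crops included, and the job is handed in when it is done.

Besides the shell and the picture viewer there is one more tool, called after ">>>" as a command line: name --argument value ..., lists and objects as JSON in quotes. move_arm: Moves the arm, as the interface text tells. Its arguments: {"type":"object","properties":{"targets":{"type":"array","items":{"type":"object","properties":{"dx":{"type":"number"},"dy":{"type":"number"},"dz":{"type":"number"},"ax":{"type":"number"},"ay":{"type":"number"},"az":{"type":"number"},"hand":{"type":"number"}}}}},"required":["targets"]}

```bash
mkdir -p pics; cat > h.py <<'E'
from bench import *
import numpy as np, cv2
def shot(n,tag):
    p,d=camera(n); cv2.imwrite(f'pics/{tag}.png',p[:,:,::-1]); np.save(f'pics/{tag}.npy',d); return p,d
def cloud(n,d):
    m=camera_model(n); K=np.array(m['camera_matrix']); T=np.array(m['world_from_camera'])
    v,u=np.mgrid[:d.shape[0],:d.shape[1]]
    P=np.stack([(u-K[0,2])/K[0,0]*d,(v-K[1,2])/K[1,1]*d,d],-1)
    W=P@T[:3,:3].T+T[:3,3]; W[d==0]=np.nan; return W
E
python3 - <<'E'
from h import *
for n in('side','top'):
    p,d=shot(n,n+'0'); print(n,np.round(camera_model(n)['world_from_camera'],3))
a=cv2.imread('pics/side0.png');b=cv2.imread('pics/top0.png')
s=read_state();print(s)
E
```

```text
side [[ 0.99  -0.108  0.091  0.488]
 [-0.141 -0.757  0.638 -0.792]
 [ 0.001 -0.644 -0.765  0.989]
 [ 0.     0.     0.     1.   ]]
top [[ 0.026 -0.989  0.147  0.43 ]
 [-1.    -0.025  0.012 -0.062]
 [-0.008 -0.147 -0.989  1.143]
 [ 0.     0.     0.     1.   ]]
{'time_s': 0.1, 'joints': array([70.50114562, 23.9433603 , -0.59192955, 92.48199247,  0.26835185,
       63.64083604, -3.03644635]), 'joint_velocities': array([ 0.04665832, -0.13131079,  0.12617348,  0.00418685, -0.05165789,
       -0.02030013, -0.01318492]), 'joint_efforts': array([-7.03506394e-04, -8.65830874e+01,  6.79182094e-01, -4.35642993e+01,
        1.91097613e-02,  4.87279060e-03, -2.25519597e-05]), 'tcp_pos': array([ 0.18391275, -0.59699559,  0.23873702]), 'ee_rot': array([-1.79935292e+02,  3.52724761e-03,  1.71228253e+01]), 'ft_force': array([ 0.24564682, -0.05452775, -0.38160009]), 'wrist_torque': array([-0.00775196, -0.01046257,  0.02663367]), 'opening': 0.085226040135286}
```

View pics/side0.png

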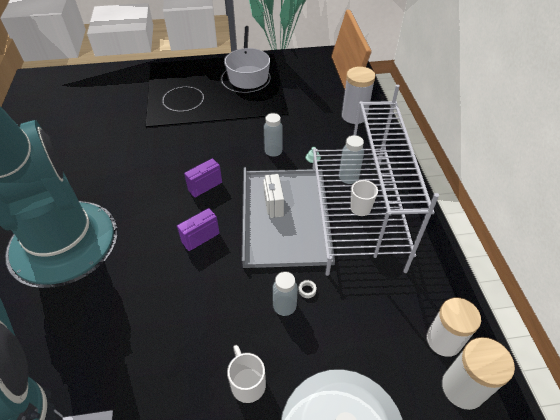

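View pics/top0.png

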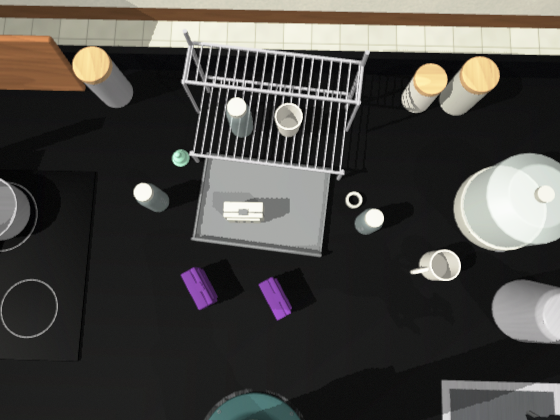

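Side view: case at about (274,196) in the tray, with purple look-alikes at (203,178) and (199,230). Top view: case at (243,212). Next I need an enlarged crop to find the lid side, and the geometry.

```bash
python3 - <<'E'
from h import *
a=cv2.imread('pics/side0.png')[160:230,235:325];b=cv2.imread('pics/top0.png')[150:260,185:335]
a=cv2.resize(a,(514,400),interpolation=cv2.INTER_CUBIC);b=cv2.resize(b,(545,400),interpolation=cv2.INTER_CUBIC)
b=b[:, :280+0] if 0 else b
cv2.imwrite('pics/crop.png',cv2.resize(np.hstack([a,b]),(800,302)))
for n in('side','top'):
    d=np.load(f'pics/{n}0.npy');W=cloud(n,d);p=cv2.imread(f'pics/{n}0.png')
    r=dict(side=(slice(160,230),slice(235,325)),top=(slice(195,230),slice(210,275)))[n]
    w=W[r].reshape(-1,3);
    # case points: high in tray
    m=(w[:,2]>.03)&(w[:,2]<.095)&(w[:,0]>.5)&(w[:,0]<.8)
    t=w[m&(w[:,2]>.078)]
    print(n,'ztop',np.nanpercentile(w[m][:,2],[50,95,99]),len(t))
    if len(t):print(cv2.minAreaRect(t[:,:2].astype(np.float32)),t.mean(0),np.percentile(t,[2,98],axis=0))
W=cloud('top',np.load('pics/top0.npy'))
for (u,v) in [(193,239),(258,246),(322,252),(320,240),(200,228),(192,154),(343,173),(243,205),(243,219),(270,235),(199,288),(276,297),(243,231)]: print('top',u,v,np.round(W[v,u],3))
W=cloud('side',np.load('pics/side0.npy'))
for (u,v) in [(246,170),(246,215),(245,264),(316,150),(328,272),(203,165),(199,215),(250,215)]: print('side',u,v,np.round(W[v,u],3))
E
```

```text
side ztop [0.08066827 0.08665615 0.08843495] 617
((0.644358217716217, 0.023146800696849823), (0.25728392601013184, 0.16910876333713531), 78.12137603759766) [0.63538718 0.03006223 0.08323301] [[ 0.57239069 -0.10144977  0.07842461]
 [ 0.73690589  0.12195223  0.08809444]]
top ztop [0.08343221 0.08733921 0.08871952] 629
((0.5884380340576172, 0.04261467233300209), (0.04552923142910004, 0.10064437985420227), 2.048168659210205) [0.59072926 0.04332608 0.08412509] [[ 0.57153465 -0.00493349  0.07984938]
 [ 0.61029868  0.08996213  0.08840509]]
top 193 239 [0.518 0.174 0.036]
top 258 246 [0.506 0.006 0.009]
top 322 252 [ 0.495 -0.164 -0.001]
top 320 240 [ 0.526 -0.158  0.008]
top 200 228 [0.55  0.162 0.011]
top 192 154 [0.732 0.178 0.085]
top 343 173 [ 0.691 -0.207  0.086]
top 243 205 [0.602 0.043 0.085]
top 243 219 [0.568 0.042 0.079]
top 270 235 [ 0.536 -0.025  0.009]
top 199 288 [0.395 0.143 0.081]
top 276 297 [ 0.378 -0.046  0.081]
top 243 231 [0.545 0.047 0.011]
side 246 170 [0.524 0.204 0.   ]
side 246 215 [0.507 0.015 0.007]
side 245 264 [ 0.489 -0.157  0.019]
side 316 150 [0.739 0.179 0.079]
side 328 272 [ 0.697 -0.211  0.018]
side 203 165 [0.398 0.164 0.078]
side 199 215 [ 0.382 -0.022  0.075]
side 250 215 [0.518 0.012 0.009]
```

View pics/crop.png

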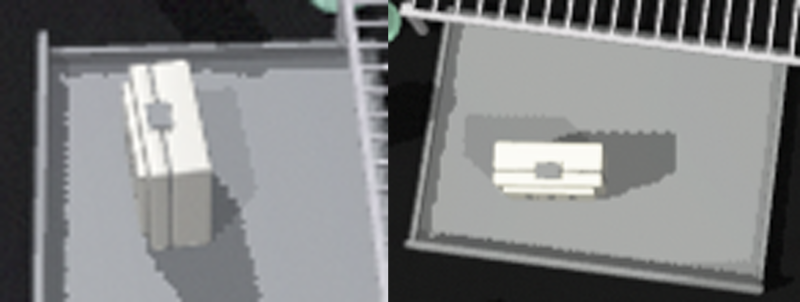

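The crop shows the stepped raised panel, and the seam and clip offset, on the robot-side (-x) face. So the lid faces -x, and pushing toward +x lays the case lid up. Next I'll measure the tray line, the look-alikes and the path clearance.

```bash
python3 - <<'E'
from h import *
W=cloud('top',np.load('pics/top0.npy')); S=cloud('side',np.load('pics/side0.npy'))
for nm,A in(('top',W),('side',S)):
  w=A.reshape(-1,3); w=w[~np.isnan(w[:,0])]
  f=w[(w[:,2]>.030)&(w[:,2]<.042)&(w[:,0]>.47)&(w[:,0]<.535)&(abs(w[:,1])<.165)]
  if len(f)>10: print(nm,'front top',len(f),np.polyfit(f[:,1],f[:,0],1),f[:,0].std(),f[:,1].min(),f[:,1].max())
  g=w[(w[:,2]>.074)&(w[:,2]<.095)&(w[:,0]>.68)&(w[:,0]<.74)&(abs(w[:,1])<.2)]
  fr=[(y,g[abs(g[:,1]-y)<.01][:,0].min()) for y in np.arange(-.18,.18,.03) if (abs(g[:,1]-y)<.01).any()]
  if fr: print(nm,'rack front',np.round(np.polyfit(*np.array(fr).T,1),4))
  for y0,y1 in((.08,.2),(-.12,.06)):
    q=w[(w[:,0]>.3)&(w[:,0]<.46)&(w[:,1]>y0)&(w[:,1]<y1)&(w[:,2]>.05)&(w[:,2]<.12)]
    if len(q): print(nm,'purple',np.round([q.min(0),q.max(0)],3))
  c=w[(w[:,0]>.555)&(w[:,0]<.625)&(w[:,1]>-.02)&(w[:,1]<.11)&(w[:,2]>.04)&(w[:,2]<.1)]
  print(nm,'case',np.round([np.percentile(c,1,axis=0),np.percentile(c,99,axis=0)],3),cv2.minAreaRect(c[:,:2].astype(np.float32)))
  # max height along path corridor
  for t in np.linspace(0.15,1,10):
    x,y=np.array([.184,-.597])+t*np.array([.346,.64]); k=w[(abs(w[:,0]-x)<.09)&(abs(w[:,1]-y)<.09)]
    if len(k): print(np.round([x,y,k[:,2].max()],2),end=' ')
  print()
E
```

```text
top front top 310 [0.10442018 0.50018849] 0.009948850382950496 -0.15816697467067128 0.16378818287798186
top rack front [0.1049 0.709 ]
top purple [[0.342 0.107 0.05 ]
 [0.443 0.19  0.082]]
top purple [[ 0.323 -0.084  0.05 ]
 [ 0.426 -0.003  0.082]]
top case [[ 0.565 -0.007  0.042]
 [ 0.611  0.091  0.089]] ((0.5879564881324768, 0.042572662234306335), (0.04710496962070465, 0.09995221346616745), 0.02054622955620289)
[ 0.24 -0.5   0.32] [ 0.27 -0.44  0.01] [ 0.3  -0.38  0.01] [ 0.33 -0.32  0.01] [ 0.37 -0.26  0.01] [ 0.4  -0.2   0.04] [ 0.43 -0.14  0.08] [ 0.46 -0.08  0.08] [ 0.5  -0.02  0.09] [0.53 0.04 0.09] 
side front top 212 [0.10566142 0.50146421] 0.010007626411405677 -0.16011381557682336 0.16488052613022552
side rack front [0.1028 0.71  ]
side purple [[0.343 0.107 0.05 ]
 [0.446 0.188 0.083]]
side purple [[ 0.323 -0.086  0.05 ]
 [ 0.427 -0.003  0.082]]
side case [[ 0.566 -0.009  0.042]
 [ 0.611  0.09   0.089]] ((0.5887615084648132, 0.043682925403118134), (0.046371519565582275, 0.10576483607292175), 0.12076226621866226)
[ 0.24 -0.5   0.57] [ 0.27 -0.44  0.54] [ 0.3  -0.38  0.01] [ 0.33 -0.32  0.01] [ 0.37 -0.26  0.01] [ 0.4  -0.2   0.04] [ 0.43 -0.14  0.08] [ 0.46 -0.08  0.08] [ 0.5  -0.02  0.09] [0.53 0.04 0.09]
```

>>> move_arm --targets '[{"dz":25,"hand":30},{"dz":25,"hand":30}]'

```text
invalid input
```

>>> move_arm --targets '[{"dx":0,"dy":0,"dz":25,"ax":0,"ay":0,"az":0,"hand":30},{"dx":10,"dy":20,"dz":15,"ax":0,"ay":0,"az":0,"hand":30},{"dx":20,"dy":30,"dz":0,"ax":0,"ay":0,"az":-0.05,"hand":30},{"dx":20,"dy":35,"dz":0,"ax":0,"ay":0,"az":-0.05,"hand":30},{"dx":20,"dy":35,"dz":0,"ax":0,"ay":0,"az":-0.05,"hand":30},{"dx":20,"dy":35,"dz":0,"ax":0,"ay":0,"az":-0.05,"hand":30},{"dx":20,"dy":35,"dz":0,"ax":0,"ay":0,"az":-0.05,"hand":30},{"dx":20,"dy":35,"dz":0,"ax":0,"ay":0,"az":-0.05,"hand":30},{"dx":20,"dy":35,"dz":0,"ax":0,"ay":0,"az":0,"hand":30},{"dx":20,"dy":35,"dz":0,"ax":0,"ay":0,"az":0,"hand":30}]'

```text
time_s: 1.1
tcp_pos: [0.3544, -0.3007, 0.2792]
ee_rot: [-180.0, 0.0, -0.1]
ft_force: [1.2, -0.1, -0.6]
opening: 0.0298
```

>>> move_arm --targets '[{"dx":17,"dy":34,"dz":0,"ax":0,"ay":0,"az":0,"hand":30},{"dx":17,"dy":34,"dz":0,"ax":0,"ay":0,"az":0,"hand":30},{"dx":17,"dy":34,"dz":0,"ax":0,"ay":0,"az":0,"hand":30},{"dx":17,"dy":34,"dz":0,"ax":0,"ay":0,"az":0,"hand":30},{"dx":17,"dy":34,"dz":0,"ax":0,"ay":0,"az":0,"hand":30},{"dx":17,"dy":34,"dz":0,"ax":0,"ay":0,"az":0,"hand":30},{"dx":17,"dy":34,"dz":0,"ax":0,"ay":0,"az":0,"hand":30},{"dx":17,"dy":34,"dz":0,"ax":0,"ay":0,"az":0,"hand":30},{"dx":17,"dy":34,"dz":0,"ax":0,"ay":0,"az":0,"hand":30},{"dx":17,"dy":34,"dz":0,"ax":0,"ay":0,"az":0,"hand":30},{"dx":0,"dy":0,"dz":0,"ax":0,"ay":0,"az":0,"hand":30}]'

```text
time_s: 2.2
tcp_pos: [0.5248, 0.0424, 0.279]
ee_rot: [-179.9, 0.0, 0.2]
ft_force: [-0.6, -0.7, 0.2]
opening: 0.0298
```

>>> move_arm --targets '[{"dx":0,"dy":0,"dz":-30,"ax":0,"ay":0,"az":0,"hand":30},{"dx":0,"dy":0,"dz":-35,"ax":0,"ay":0,"az":0,"hand":30},{"dx":0,"dy":0,"dz":-35,"ax":0,"ay":0,"az":0,"hand":30},{"dx":0,"dy":0,"dz":-35,"ax":0,"ay":0,"az":0,"hand":30},{"dx":0,"dy":0,"dz":-35,"ax":0,"ay":0,"az":0,"hand":30},{"dx":0,"dy":0,"dz":-25,"ax":0,"ay":0,"az":0,"hand":30},{"dx":0,"dy":0,"dz":-10,"ax":0,"ay":0,"az":0,"hand":30},{"dx":0,"dy":0,"dz":0,"ax":0,"ay":0,"az":0,"hand":30}]'

```text
time_s: 3.0
tcp_pos: [0.5234, 0.0375, 0.0735]
ee_rot: [-180.0, 0.1, -0.1]
ft_force: [-1.0, 0.5, -0.0]
opening: 0.0299
```

```bash
python3 - <<'E'
from h import *
p,d=shot('side','s1'); 
cv2.imwrite('pics/s1c.png',cv2.resize(p[100:290,150:400,::-1],(750,570),interpolation=cv2.INTER_CUBIC))
E
```

```text
(no output)
```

View pics/s1c.png

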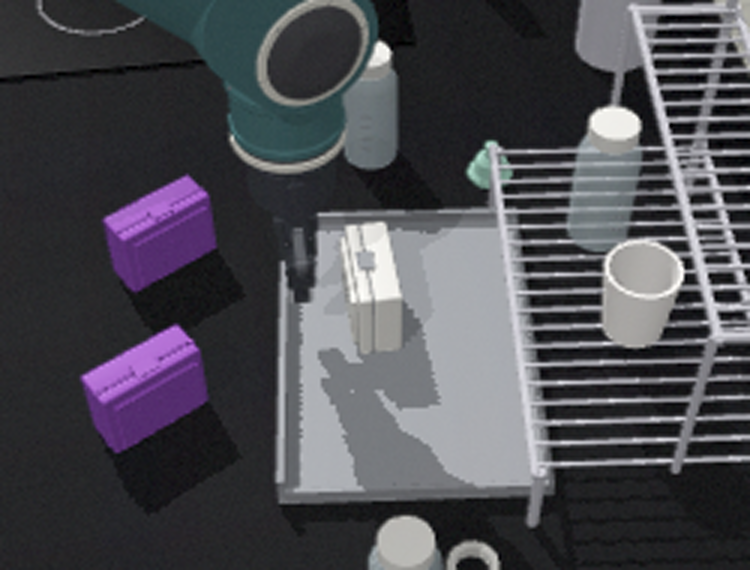

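The crop shows the gripper beside the lid face, fingertips near (300,295), and the case still upright at (370,290). I'll push slowly now.

>>> move_arm --targets '[{"dx":4,"dy":2,"dz":0,"ax":0,"ay":0,"az":0,"hand":30},{"dx":4,"dy":2,"dz":0,"ax":0,"ay":0,"az":0,"hand":30},{"dx":4,"dy":2,"dz":0,"ax":0,"ay":0,"az":0,"hand":30},{"dx":4,"dy":0,"dz":0,"ax":0,"ay":0,"az":0,"hand":30},{"dx":4,"dy":0,"dz":0,"ax":0,"ay":0,"az":0,"hand":30},{"dx":3,"dy":0,"dz":0,"ax":0,"ay":0,"az":0,"hand":30},{"dx":3,"dy":0,"dz":0,"ax":0,"ay":0,"az":0,"hand":30},{"dx":3,"dy":0,"dz":0,"ax":0,"ay":0,"az":0,"hand":30},{"dx":3,"dy":0,"dz":0,"ax":0,"ay":0,"az":0,"hand":30},{"dx":3,"dy":0,"dz":0,"ax":0,"ay":0,"az":0,"hand":30},{"dx":3,"dy":0,"dz":0,"ax":0,"ay":0,"az":0,"hand":30},{"dx":3,"dy":0,"dz":0,"ax":0,"ay":0,"az":0,"hand":30},{"dx":3,"dy":0,"dz":0,"ax":0,"ay":0,"az":0,"hand":30}]'

```text
time_s: 4.35
tcp_pos: [0.5682, 0.0437, 0.0743]
ee_rot: [-180.0, 0.0, -0.1]
ft_force: [-0.6, 0.3, 1.2]
opening: 0.0299
```

```bash
python3 - <<'E'
from h import *
p,d=shot('side','s2'); 
cv2.imwrite('pics/s2c.png',cv2.resize(p[100:290,150:400,::-1],(750,570),interpolation=cv2.INTER_CUBIC))
E
```

```text
(no output)
```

View pics/s2c.png

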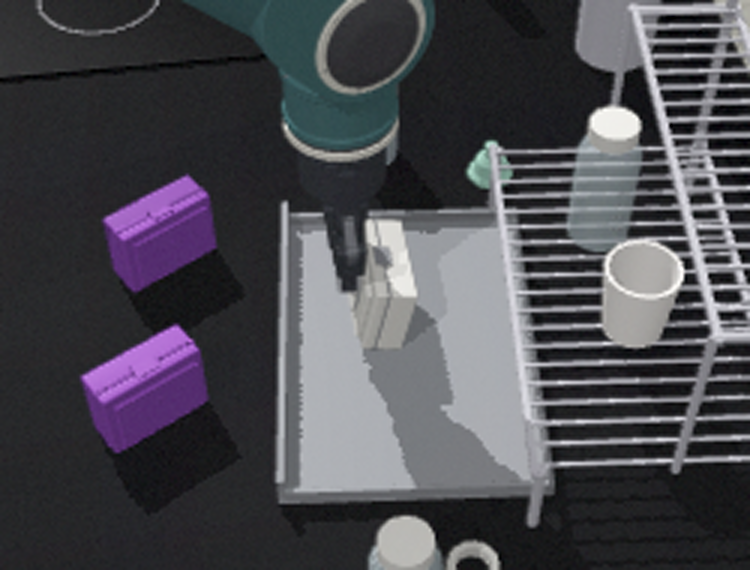

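The case is leaning toward the rack, its top now near (390,240) with the base in place, so it is tipping and not sliding. I'll continue.

>>> move_arm --targets '[{"dx":3,"dy":0,"dz":0,"ax":0,"ay":0,"az":0,"hand":30},{"dx":3,"dy":0,"dz":0,"ax":0,"ay":0,"az":0,"hand":30},{"dx":3,"dy":0,"dz":0,"ax":0,"ay":0,"az":0,"hand":30},{"dx":3,"dy":0,"dz":0,"ax":0,"ay":0,"az":0,"hand":30},{"dx":3,"dy":0,"dz":0,"ax":0,"ay":0,"az":0,"hand":30},{"dx":3,"dy":0,"dz":0,"ax":0,"ay":0,"az":0,"hand":30},{"dx":3,"dy":0,"dz":0,"ax":0,"ay":0,"az":0,"hand":30},{"dx":3,"dy":0,"dz":0,"ax":0,"ay":0,"az":0,"hand":30},{"dx":0,"dy":0,"dz":0,"ax":0,"ay":0,"az":0,"hand":30},{"dx":0,"dy":0,"dz":0,"ax":0,"ay":0,"az":0,"hand":30},{"dx":0,"dy":0,"dz":0,"ax":0,"ay":0,"az":0,"hand":30}]'

```text
time_s: 5.5
tcp_pos: [0.5919, 0.0437, 0.0742]
ee_rot: [-180.0, 0.0, -0.1]
ft_force: [-0.0, -0.3, 0.2]
opening: 0.0302
```

```bash
python3 - <<'E'
from h import *
p,d=shot('side','s3'); 
cv2.imwrite('pics/s3c.png',cv2.resize(p[100:290,150:400,::-1],(750,570),interpolation=cv2.INTER_CUBIC))
E
```

```text
(no output)
```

View pics/s3c.png

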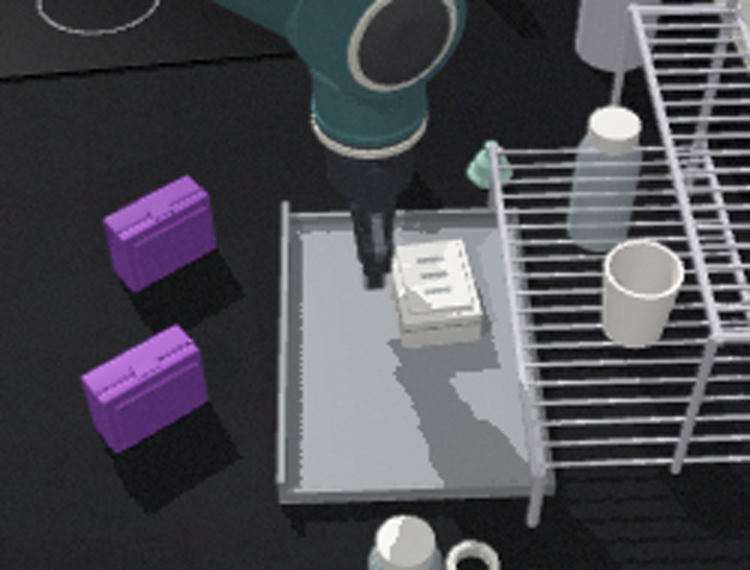

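The case lies lid up: the three slots are visible at (432,275) and the tray has not moved. I'll retreat and go down in front of the tray panel, between the look-alikes.

>>> move_arm --targets '[{"dx":-6,"dy":0,"dz":15,"ax":0,"ay":0,"az":0,"hand":30},{"dx":-6,"dy":0,"dz":30,"ax":0,"ay":0,"az":0,"hand":30},{"dx":-10,"dy":0,"dz":30,"ax":0,"ay":0,"az":0,"hand":30},{"dx":-25,"dy":0,"dz":5,"ax":0,"ay":0,"az":-0.05,"hand":30},{"dx":-25,"dy":-2,"dz":0,"ax":0,"ay":0,"az":-0.055,"hand":30},{"dx":-25,"dy":-2,"dz":0,"ax":0,"ay":0,"az":0,"hand":30},{"dx":-25,"dy":0,"dz":0,"ax":0,"ay":0,"az":0,"hand":30},{"dx":0,"dy":0,"dz":0,"ax":0,"ay":0,"az":0,"hand":30},{"dx":0,"dy":0,"dz":-20,"ax":0,"ay":0,"az":0,"hand":30},{"dx":0,"dy":0,"dz":-25,"ax":0,"ay":0,"az":0,"hand":30},{"dx":0,"dy":0,"dz":-25,"ax":0,"ay":0,"az":0,"hand":30}]'

```text
time_s: 6.65
tcp_pos: [0.4705, 0.0397, 0.0845]
ee_rot: [-180.0, -0.1, -6.1]
ft_force: [-0.0, 0.2, -0.0]
opening: 0.0302
```

```bash
python3 - <<'E'
from h import *
for n in('side','top'):
  p,d=shot(n,n+'4'); A=cloud(n,d); w=A.reshape(-1,3); w=w[~np.isnan(w[:,0])]
  f=w[(w[:,2]>.030)&(w[:,2]<.042)&(w[:,0]>.47)&(w[:,0]<.535)&(abs(w[:,1])<.165)&(abs(w[:,1]-.04)>.05)]
  r=f[:,0]-.105*f[:,1]; print(n,np.percentile(r,[2,20,50,80,98]))
  g=w[(w[:,0]>.59)&(w[:,0]<.705)&(w[:,1]>-.03)&(w[:,1]<.12)&(w[:,2]>.045)&(w[:,2]<.07)]
  print('case lying',np.round([np.percentile(g,1,axis=0),np.percentile(g,50,axis=0),np.percentile(g,99,axis=0)],3))
print(read_state()['tcp_pos'])
E
```

```text
side [0.49931935 0.50001172 0.50221556 0.50353916 0.50497468]
case lying [[ 0.613 -0.007  0.045]
 [ 0.649  0.037  0.053]
 [ 0.687  0.092  0.059]]
top [0.49796961 0.49893331 0.50089803 0.50290919 0.50402257]
case lying [[ 0.613 -0.006  0.045]
 [ 0.649  0.042  0.053]
 [ 0.687  0.091  0.058]]
[0.46876397 0.0396457  0.08279028]
```

>>> move_arm --targets '[{"dx":0,"dy":0,"dz":-25,"ax":0,"ay":0,"az":0,"hand":30},{"dx":0,"dy":0,"dz":-20,"ax":0,"ay":0,"az":0,"hand":30},{"dx":0,"dy":0,"dz":-12,"ax":0,"ay":0,"az":0,"hand":30},{"dx":0,"dy":0,"dz":0,"ax":0,"ay":0,"az":0,"hand":30},{"dx":4,"dy":0,"dz":0,"ax":0,"ay":0,"az":0,"hand":30},{"dx":4,"dy":0,"dz":0,"ax":0,"ay":0,"az":0,"hand":30},{"dx":3,"dy":0,"dz":0,"ax":0,"ay":0,"az":0,"hand":30},{"dx":3,"dy":0,"dz":0,"ax":0,"ay":0,"az":0,"hand":30},{"dx":3,"dy":0,"dz":0,"ax":0,"ay":0,"az":0,"hand":30},{"dx":3,"dy":0,"dz":0,"ax":0,"ay":0,"az":0,"hand":30},{"dx":3,"dy":0,"dz":0,"ax":0,"ay":0,"az":0,"hand":30}]'

```text
time_s: 7.85
tcp_pos: [0.4932, 0.0397, 0.0273]
ee_rot: [-180.0, 0.0, -6.1]
ft_force: [-5.4, 0.5, 1.1]
opening: 0.0301
```

```bash
python3 - <<'E'
from h import *
p,d=shot('side','s5'); 
cv2.imwrite('pics/s5c.png',cv2.resize(p[100:290,150:400,::-1],(750,570),interpolation=cv2.INTER_CUBIC))
E
```

```text
(no output)
```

View pics/s5c.png

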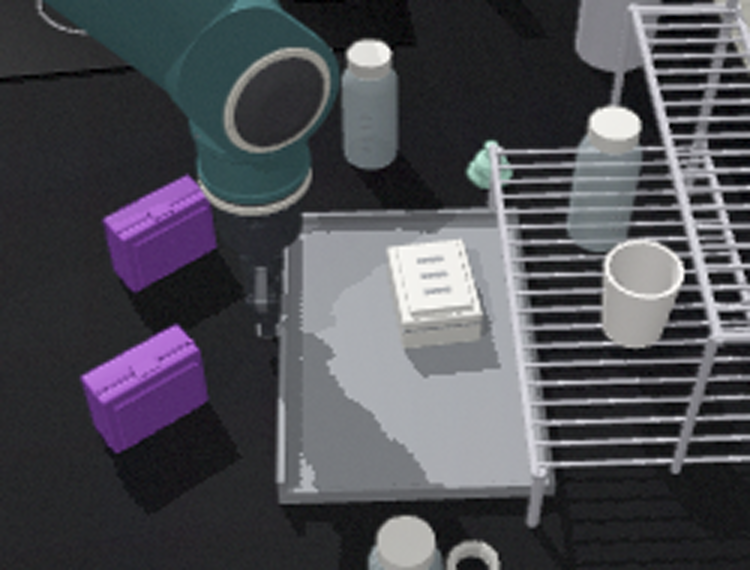

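The fingers touch the panel at about 5 N and the case lies flat. Now I push along the rack's x axis at about 70 mm/s.

>>> move_arm --targets '[{"dx":3,"dy":-0.3,"dz":0,"ax":0,"ay":0,"az":0,"hand":30},{"dx":4,"dy":-0.4,"dz":0,"ax":0,"ay":0,"az":0,"hand":30},{"dx":5,"dy":-0.5,"dz":0,"ax":0,"ay":0,"az":0,"hand":30},{"dx":6,"dy":-0.6,"dz":0,"ax":0,"ay":0,"az":0,"hand":30},{"dx":7,"dy":-0.7,"dz":0,"ax":0,"ay":0,"az":0,"hand":30},{"dx":7,"dy":-0.7,"dz":0,"ax":0,"ay":0,"az":0,"hand":30},{"dx":7,"dy":-0.7,"dz":0,"ax":0,"ay":0,"az":0,"hand":30},{"dx":7,"dy":-0.7,"dz":0,"ax":0,"ay":0,"az":0,"hand":30},{"dx":7,"dy":-0.7,"dz":0,"ax":0,"ay":0,"az":0,"hand":30},{"dx":7,"dy":-0.7,"dz":0,"ax":0,"ay":0,"az":0,"hand":30},{"dx":7,"dy":-0.7,"dz":0,"ax":0,"ay":0,"az":0,"hand":30},{"dx":7,"dy":-0.7,"dz":0,"ax":0,"ay":0,"az":0,"hand":30},{"dx":7,"dy":-0.7,"dz":0,"ax":0,"ay":0,"az":0,"hand":30},{"dx":6,"dy":-0.6,"dz":0,"ax":0,"ay":0,"az":0,"hand":30},{"dx":5,"dy":-0.5,"dz":0,"ax":0,"ay":0,"az":0,"hand":30},{"dx":4,"dy":-0.4,"dz":0,"ax":0,"ay":0,"az":0,"hand":30},{"dx":3,"dy":-0.3,"dz":0,"ax":0,"ay":0,"az":0,"hand":30}]'

```text
time_s: 9.6
tcp_pos: [0.5923, 0.0298, 0.0273]
ee_rot: [-180.0, -0.0, -6.1]
ft_force: [-1.9, -2.1, -0.4]
opening: 0.0299
```

```bash
python3 - <<'E'
from h import *
p,d=shot('side','s6'); 
cv2.imwrite('pics/s6c.png',cv2.resize(p[100:290,150:400,::-1],(750,570),interpolation=cv2.INTER_CUBIC))
E
```

```text
(no output)
```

View pics/s6c.png

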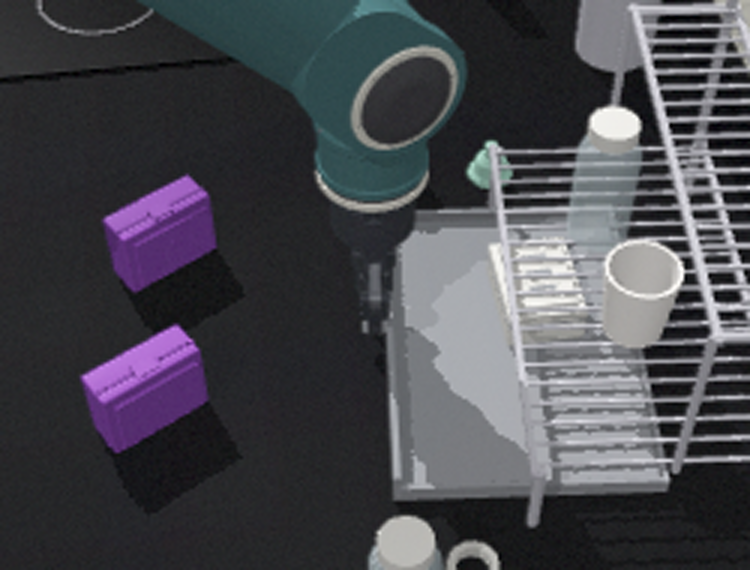

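The tray is about 100 mm in, with the case passing under the tier at about (540,290). About 60 mm remain.

>>> move_arm --targets '[{"dx":4,"dy":-0.4,"dz":0,"ax":0,"ay":0,"az":0,"hand":30},{"dx":6,"dy":-0.6,"dz":0,"ax":0,"ay":0,"az":0,"hand":30},{"dx":7,"dy":-0.7,"dz":0,"ax":0,"ay":0,"az":0,"hand":30},{"dx":7,"dy":-0.7,"dz":0,"ax":0,"ay":0,"az":0,"hand":30},{"dx":7,"dy":-0.7,"dz":0,"ax":0,"ay":0,"az":0,"hand":30},{"dx":6,"dy":-0.6,"dz":0,"ax":0,"ay":0,"az":0,"hand":30},{"dx":5,"dy":-0.5,"dz":0,"ax":0,"ay":0,"az":0,"hand":30},{"dx":4,"dy":-0.4,"dz":0,"ax":0,"ay":0,"az":0,"hand":30},{"dx":3,"dy":-0.3,"dz":0,"ax":0,"ay":0,"az":0,"hand":30},{"dx":3,"dy":-0.3,"dz":0,"ax":0,"ay":0,"az":0,"hand":30},{"dx":2,"dy":-0.2,"dz":0,"ax":0,"ay":0,"az":0,"hand":30}]'

```text
time_s: 10.75
tcp_pos: [0.6462, 0.0244, 0.0273]
ee_rot: [-180.0, 0.0, -6.1]
ft_force: [-2.5, -0.6, 1.7]
opening: 0.03
```

>>> move_arm --targets '[{"dx":2,"dy":-0.2,"dz":0,"ax":0,"ay":0,"az":0,"hand":30},{"dx":0,"dy":0,"dz":0,"ax":0,"ay":0,"az":0,"hand":30}]'

```text
time_s: 10.95
tcp_pos: [0.6483, 0.0242, 0.0273]
ee_rot: [-180.0, -0.0, -6.1]
ft_force: [0.7, -0.7, -0.3]
opening: 0.0301
```

>>> move_arm --targets '[{"dx":2,"dy":-0.2,"dz":0,"ax":0,"ay":0,"az":0,"hand":30},{"dx":0,"dy":0,"dz":0,"ax":0,"ay":0,"az":0,"hand":30}]'

```text
time_s: 11.15
tcp_pos: [0.6502, 0.024, 0.0273]
ee_rot: [-180.0, -0.0, -6.1]
ft_force: [0.5, 0.1, -0.3]
opening: 0.0297
```

>>> move_arm --targets '[{"dx":2,"dy":-0.2,"dz":0,"ax":0,"ay":0,"az":0,"hand":30}]'

```text
time_s: 11.25
tcp_pos: [0.6518, 0.0239, 0.0272]
ee_rot: [-180.0, 0.0, -6.1]
ft_force: [-2.8, 0.4, 0.6]
opening: 0.0298
```

>>> move_arm --targets '[{"dx":1.5,"dy":-0.2,"dz":0,"ax":0,"ay":0,"az":0,"hand":30}]'

```text
time_s: 11.35
tcp_pos: [0.653, 0.0238, 0.0271]
ee_rot: [180.0, 0.1, -6.1]
ft_force: [-13.7, 0.2, 10.3]
opening: 0.03
```

>>> move_arm --targets '[{"dx":1,"dy":-0.1,"dz":0,"ax":0,"ay":0,"az":0,"hand":30}]'

```text
time_s: 11.45
tcp_pos: [0.6531, 0.0238, 0.0271]
ee_rot: [180.0, 0.2, -6.1]
ft_force: [-19.1, 0.7, 15.8]
opening: 0.0303
```

The force rose to 19 N with no further travel at x≈0.653, where I predicted 0.652, so this is the hard stop. I'll back off and look.

>>> move_arm --targets '[{"dx":-3,"dy":0.3,"dz":0,"ax":0,"ay":0,"az":0,"hand":30},{"dx":-10,"dy":1,"dz":0,"ax":0,"ay":0,"az":0,"hand":30},{"dx":-25,"dy":2.5,"dz":0,"ax":0,"ay":0,"az":0,"hand":30},{"dx":-30,"dy":3,"dz":5,"ax":0,"ay":0,"az":0,"hand":30},{"dx":-20,"dy":0,"dz":25,"ax":0,"ay":0,"az":0,"hand":30},{"dx":-20,"dy":0,"dz":35,"ax":0,"ay":0,"az":0,"hand":30},{"dx":-20,"dy":0,"dz":40,"ax":0,"ay":0,"az":0,"hand":30},{"dx":-20,"dy":0,"dz":40,"ax":0,"ay":0,"az":0,"hand":30},{"dx":-20,"dy":0,"dz":40,"ax":0,"ay":0,"az":0,"hand":30},{"dx":0,"dy":0,"dz":20,"ax":0,"ay":0,"az":0,"hand":30},{"dx":0,"dy":0,"dz":0,"ax":0,"ay":0,"az":0,"hand":30}]'

```text
time_s: 12.55
tcp_pos: [0.4871, 0.0303, 0.2352]
ee_rot: [180.0, -0.3, -6.1]
ft_force: [0.5, -0.3, -0.2]
opening: 0.03
```

```bash
python3 - <<'E'
from h import *
p,d=shot('side','s7'); q,e=shot('top','t7')
a=cv2.resize(p[100:310,150:410,::-1],(495,400));b=cv2.resize(q[30:260,130:400,::-1],(470,400))
cv2.imwrite('pics/f.png',cv2.resize(np.hstack([a,b]),(800,332)))
for n,d in(('side',d),('top',e)):
  w=cloud(n,d).reshape(-1,3); w=w[~np.isnan(w[:,0])]
  f=w[(w[:,2]>.028)&(w[:,2]<.042)&(abs(w[:,0]-.105*w[:,1]-.66)<.02)&(abs(w[:,1])<.15)]
  print(n,np.percentile(f[:,0]-.105*f[:,1],[2,20,50,80]),'home expected',.7095-.0503)
  g=w[(w[:,0]>.75)&(w[:,0]<.86)&(w[:,1]>-.04)&(w[:,1]<.1)&(w[:,2]>.045)&(w[:,2]<.065)]
  if len(g): print('case',np.round(np.percentile(g,[2,50,98],axis=0),3))
E
```

```text
side [0.66014939 0.66088281 0.66304841 0.66506127] home expected 0.6592
case [[ 0.773 -0.021  0.045]
 [ 0.787  0.022  0.053]
 [ 0.813  0.066  0.058]]
top [0.65895191 0.65976344 0.66179119 0.66395718] home expected 0.6592
case [[ 0.772 -0.021  0.046]
 [ 0.798  0.011  0.053]
 [ 0.845  0.069  0.058]]
```

View pics/f.png

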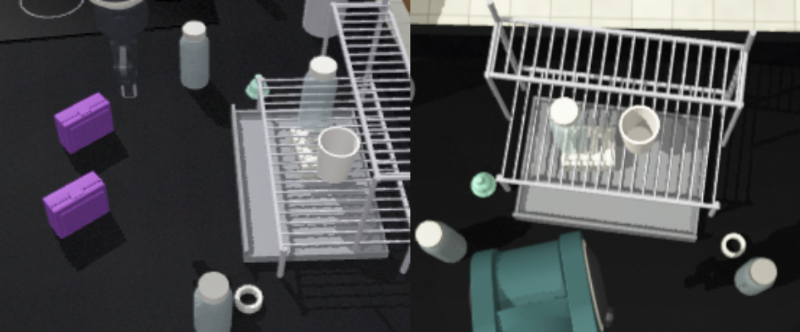

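The tray front panel is at its home position, and the case lies flat under the tier with its top at about 53 mm. The bottles, cup, nipple, collar and both look-alikes appear undisturbed. I'm handing in.

```bash
python3 -c "
from bench import *
print(hand_in())"
```

```text
the job is handed in; nothing more can be done
None
```

The case is lying lid up in the drip tray, the tray is fully home under the rack, and the job is handed in at about 12.7 s of robot time.

- **Tipping:** I pushed the case over with the fingertips near the top of its lid face, gripping and lifting nothing. A picture taken before the tray moved shows the three lid slots facing up.
- **Tray:** I pushed the front panel along the rack's x axis until it stopped, with the force at 19 N (highest reading) and no further travel. The stop came at TCP x = 0.653 m, against my prediction of 0.652 m.
- **Last checks:** The two cameras put the panel's outer face at 0.659 and 0.660 m, and home is 0.659 m. The case's top is about 53 mm above the ledge, where lying flat should give 54 mm. The robot was clear of everything.
- **Other things:** In the final pictures the bottles, cup, nipple, collar and both purple look-alikes stand where they were. The mug was outside the final crops, so I did not check it, but the arm never went near it.

No check failed or disagreed.

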